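# Lock a round filter into its stand with the quarter-turn keeper

### The arm

A 6-joint arm with a two-finger parallel gripper is mounted at the origin on the work surface. World frame = base frame: x ahead of the robot, y to its left, z up, the work surface at z = 0. Lengths are in m, angles in degrees, forces in N, time in s.
With the tool pointing down it reaches from about 0.375 to 0.9 m from the base axis. Payload 3.1 kg.
Tool frame: the origin (TCP) lies on the centre line of the jaws, within the pads' length; the fingertips stand finger_overhang ahead of it and the grasp point (between the pads) lies 5 mm behind it (finger_overhang is the distance from the TCP to the fingertips, in m); z points along the fingers, y is the line along which they close (so a half turn about z gives the same grasp; the last joint's range is limited). The gripper opens to 87 mm and grips with 3 to 60 N. Pads are 19 mm wide; open, the fingers measure 117 mm over their backs; the gripper's body (75 mm by 190 mm) begins 51 mm behind the grasp point.
Start: joints at [-82.305, 30.224, 82.088, -0, 67.689, -10.227], TCP at [0.192, -0.595, 0.237] pointing down, gripper open.
Joint ranges: [-176.69, 176.69], [-43.24, 126.21], [12.49, 139.97], [-82, 262], [0, 151.66], [-163.58, 163.58]. Speed limits (degrees/s): [159.86, 159.86, 180, 180, 180, 180].

### API

Orientations are given as a 3x3 rotation matrix whose columns are the frame's x, y, z axes.
In Python, from rig import read_state, capture, calibration, hand_in, finger_overhang gives the robot as it stands.
- The arm moves only by the tool send_rows, never from a script. Its argument "plan" is a list of rows, each a list of 5 numbers: the closure in counts, from 0 (fully open) to 255 (shut), then the shift along the tool's x, y, z in m, then the turn about the tool's z in rad. A call has 1 to 20 rows; each row shifts and turns the commanded pose from where the row before left it, along the tool's axes as they then stand; what a row does not reach is not made up. A row lasts 1/12 s, in which the tool goes at most 41.7 mm and 7.16 degrees, less where a joint would pass 70% of its speed; a pose out of reach is approached as far as the arm can. A call is refused whole if a number of a shift passes 0.0417 or a number of a turn 0.125, either way. A call with a gripper value outside its range is refused whole. The fingers move at their own pace and stop on an object; the grip force is fixed at half the most. Time passes only in rows, so rows that do not move let the fingers close. It gives the time, the measured TCP pose, the force, the opening and the grip force at its end, in the units of the state.
- read_state(): the state, without advancing time (a new reading comes with each control period).
- capture(name): name is "scene" or "top" or "wrist"; returns (picture, depth): 420x560x3 uint8, blue, green, red; 420x560 float32, m along the optical axis (not along the pixel's ray), 0 where there is no reading.
- calibration(name): a dict with "fx", "fy", "cx", "cy" (pixels), "xyz" and "rotation" of the camera in the world. Camera axes: x right, y down, z forward; pixel columns grow to the right and rows downward; lengths in m; the calibration is good to about 2 mm. A picture is of the moment at which its call begins: read the wrist's pose just before it. calibration takes no time and is no camera call; for the wrist camera it gives the pose at the moment of the call.
- hand_in(): hands the job in; it is judged then, once.
The state is a dict: "time_s": time; "joint_positions": joint angles; "qvel": joint speeds; "tau": joint torques, N m; "position": TCP position; "tcp_rot": TCP orientation; "force": force on the tool from outside, world axes, zero at the start; "moment": the same for the moment, N m; "opening": opening from 0.0 (shut) to 1.0 (fully open); "grasp_force": force on a finger pad.
Only numpy, scipy, OpenCV 4.12 (cv2) and the standard library are available. Lean on these libraries where they do the work, as an engineer would, in place of code of your own. Each camera call takes 0.05 s, during which the arm holds its last target. There are 200 camera calls.

### The job

Lay the loose round filter flat in the round mouth of the black square holder, glass up, and let go of it while the keeper is still open. Then lock it in: swing the two-pronged keeper counterclockwise (seen from above) under its fixed bridge until it is fully home against its closed stop, changing from the blue prong to the orange one because fingers cannot pass under the bridge. Leave the two sleeved filters, the lens hood and the light switch as they are.

Things in the scene. Friction and masses are not known exactly. Their poses are not given: they have to be found in the camera images.
- filter: loose round photographic filter, 90 g: an aluminium rim 66 mm across and 8 mm high, on it a black ring 54 mm across and 12 mm high with amber glass on top; 20 mm high in all. Origin: centre of the underside; z up out of the glass. Grip it by the black ring; it starts flat on the cabinet top, glass up.
- stand: fixed filter stand; origin at cabinet-top level under the keeper's pivot. A black square resin holder, 120 x 120 mm, top 20 mm up, is centred at x +51, y +55 mm in the stand's frame. A steel pivot pillar 28 mm across stands at the origin, 67 mm high. Under the bridge lies an aluminium foot 12 mm high, x -26 to 186, y -33 to +17 mm.
- bridge (a point): middle of the top of the fixed bridge bar: 14 mm wide, underside 55 mm and top 65 mm above the cabinet top, running along the stand's +x axis (y = 0) from the pivot pillar to a post at x 165 to 181 mm. The prongs pass under it with 5 mm to spare; fingers cannot
- mouth (a point): centre of the floor of the round mouth in the holder: 70 mm across, 6 mm deep, its floor 14 mm and rim 20 mm above the cabinet top, with a 1.5 mm chamfer and a thin steel ring round it. A seated filter has its origin here (top then 34 mm up). z up.
- pivot (a point): point on the keeper's vertical turning axis at the height of its prongs' mid-plane, 44 mm above the cabinet top; fixed to the stand, axes as the stand's
- keeper (a joint): angle (rad) of the keeper: 0 open stop, 1.571 closed stop, growing counterclockwise from above. Measured counterclockwise from the stand's +x axis (the bridge) the orange prong stands at joint - 0.349, the blue one at joint - 1.134. At the start both are clockwise of the bridge; closed, both are past it, 4 mm above the seated filter. Stiff: 0.75 N m of dry friction (6 N at the grips); stays where left.
- orange_grip (a point): middle of the orange grip (90 to 150 mm from the axis) of the leading prong, 120 mm from the pivot axis, 44 mm above the cabinet top. Prongs are straight flat bars on a 48 mm steel hub, 18 mm wide, 12 mm thick, undersides 38 and tops 50 mm up, ending 150 mm from the axis
- blue_grip (a point): middle of the blue grip (90 to 150 mm from the axis) of the trailing prong, 45 degrees clockwise of the orange one and of the same shape; 120 mm from the pivot axis, 44 mm above the cabinet top
- grey_grad: bystander: rectangular grey graduated glass filter in a hard clear sleeve, 160 x 110 x 9 mm, lying flat; origin centre of the underside, x along its length
- amber_grad: bystander: rectangular amber graduated glass filter in a hard clear sleeve, 160 x 110 x 9 mm, lying flat; origin centre of the underside, x along its length
- hood: bystander: blue lens hood, an open ring 62 mm across below, 78 mm above, 50 mm high, standing; origin centre of the underside
- light_tip (a point): tip of the small white toggle switch of the strip light (50 mm lever on a small grey block on the cabinet top); leave it as it is

How it is judged (in metres and radians):
On the way, in this order (a step that is already met when the one before it is completed fails the run):
1. the filter lies flat in the mouth, let go, with the keeper still open (less than 0.5 rad) (horizontal distance between filter and mouth below 0.0045 m and z of filter in the frame of mouth between -0.003 and 0.0025 m and angle between filter's own z axis and vertical below 0.07 rad and linear speed of filter below 0.02 m/s and contact force between the fingers and filter below 0.05 N and value of joint keeper below 0.5 rad), for 0.2 s.
2. the keeper is turned home to its closed stop (at least 1.53 of 1.571 rad) over the seated filter (horizontal distance between filter and mouth below 0.0045 m and z of filter in the frame of mouth between -0.003 and 0.0025 m and angle between filter's own z axis and vertical below 0.07 rad and linear speed of filter below 0.02 m/s and contact force between the fingers and filter below 0.05 N and value of joint keeper above 1.53 rad), for 0.2 s.
At the end, for the whole second after the job is handed in: The filter lies glass up and flat on the floor of the mouth (centre within 4.5 mm, height within 3 mm, tilt under 0.07 rad), at rest and let go; the keeper stands still within 0.04 rad of its closed stop (joint above 1.53 rad) and is let go (all of step 2 and velocity of joint keeper between -0.05 and 0.05 rad/s); the robot touches nothing.
It fails at once if a sleeved filter is moved by more than 15 mm (distance of any of grey_grad, amber_grad from where it was at the start of the episode above 0.015 m).
It fails at once if the lens hood is moved by more than 15 mm or tipped over (distance of hood from where it was at the start of the episode above 0.015 m or angle between hood's own z axis and vertical above 0.5 rad).
It fails at once if the light switch is moved (tip by more than 10 mm) (distance of light_tip from where it was at the start of the episode above 0.01 m).
It also fails if it takes over 58 s, if anything falls off the work surface, if the arm or the gripper's body presses on something with over 40 N, if the wrist force passes 120 N, or if a joint passes its speed limit or range.

## Working session

There is one attempt and no reset: what is moved stays moved. The work goes in short steps, Python scripts to look and compute and a tool call to move; the robot and the scene stay as the last step left them, time stands still between calls to the robot, and variables do not carry over. Pictures are saved under pics/ and viewed, at most 10 in all, crops included, and the job is handed in when it is done.

Besides the shell and the picture viewer there is one more tool, called as name([rows], argument=value, ...), one row to a line, values as JSON. send_rows: Moves the arm, as the interface text tells. Its arguments: {"type":"object","properties":{"plan":{"type":"array","items":{"type":"array","items":{"type":"number"}}}},"required":["plan"]}

```bash
ls; mkdir -p pics
python3 - <<'E'
from rig import *
import cv2,numpy as np
s=read_state();print(s['time_s'],s['position'],s['tcp_rot'],s['opening']);print(finger_overhang() if callable(finger_overhang) else finger_overhang)
for n in ("top","scene"):
    p,d=capture(n);cv2.imwrite(f'pics/{n}0.png',p);np.savez(f'{n}0.npz',p=p,d=d);print(n,calibration(n))
print(calibration("wrist"))
E
```

```text
pics
0.0 [ 0.1922657  -0.5939541   0.23557908] [[ 9.51474532e-01  3.07727382e-01 -2.70157686e-04]
 [ 3.07727245e-01 -9.51472243e-01  2.12430029e-03]
 [ 3.96657827e-04 -2.10435250e-03 -9.99997707e-01]] 1.003214675979894
0.014
top {'fx': 487.33201613300156, 'fy': 487.33201613300156, 'cx': 278.11698255678715, 'cy': 209.2906022869773, 'xyz': array([0.40678839, 0.00998353, 1.54040568]), 'rotation': array([[-0.00905333, -0.99034689,  0.13831511],
       [-0.99993983,  0.00982306,  0.00488337],
       [-0.00619491, -0.13826257, -0.99037623]])}
scene {'fx': 399.84927441575473, 'fy': 399.84927441575473, 'cx': 278.9895541727581, 'cy': 201.75607927609684, 'xyz': array([1.03746319, 0.68468584, 0.78952581]), 'rotation': array([[-0.86724429,  0.33102024, -0.37190448],
       [ 0.49764238,  0.59952755, -0.62683234],
       [ 0.01547279, -0.7286922 , -0.68466654]])}
{'fx': 292.55590698166856, 'fy': 292.55590698166856, 'cx': 275.13379168017525, 'cy': 208.85400252418964, 'xyz': array([ 0.26678421, -0.57094925,  0.38377582]), 'rotation': array([[ 0.30701422, -0.91233736, -0.27089262],
       [-0.95170326, -0.2948465 , -0.08559462],
       [-0.00178057,  0.28408816, -0.95879651]])}
```

View pics/top0.png

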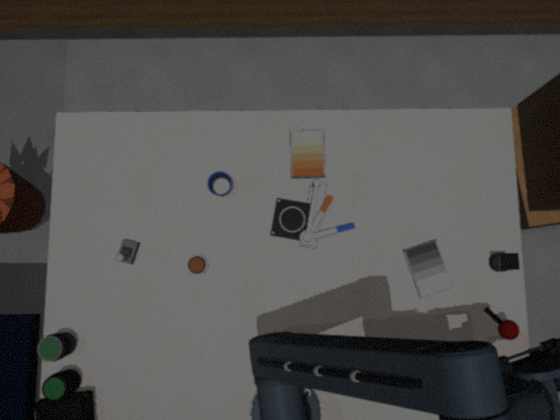

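View pics/scene0.png

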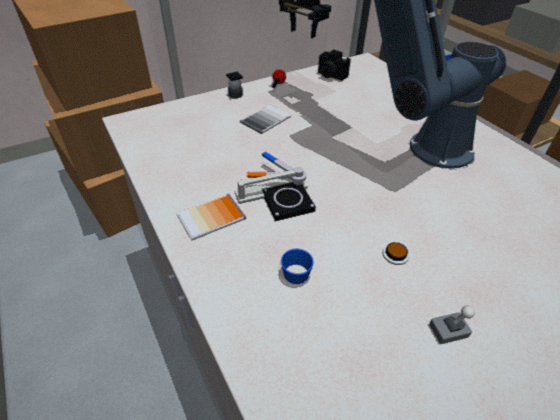

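The top view shows the filter at (197,265), the holder mouth at about (292,217), the pivot at about (308,238), the orange grip at (326,204) and the blue grip at (346,228). The hood is at (220,184), the switch at (128,250), the amber sleeve at (308,154) and the grey one at (428,268).

```bash
cat > h.py <<'E'
import cv2,numpy as np
from rig import *
def world(c,u,v,z):
    """pixel(s) -> world point on the plane at height z"""
    r=np.stack([(np.asarray(u)-c['cx'])/c['fx'],(np.asarray(v)-c['cy'])/c['fy'],np.ones(np.shape(u))],-1)@c['rotation'].T
    return c['xyz']+r*((z-c['xyz'][2])/r[...,2])[...,None]
def blob(m,near=None):
    n,l,s,c=cv2.connectedComponentsWithStats(m.astype(np.uint8))
    return [(tuple(np.round(c[i],1)),int(s[i,4])) for i in range(1,n) if s[i,4]>25]
E
python3 - <<'E'
from h import *
c=calibration('top');z=np.load('top0.npz');p=z['p'];d=z['d']
hsv=cv2.cvtColor(p,cv2.COLOR_BGR2HSV);H,S,V=cv2.split(hsv)
roi=np.zeros_like(H,bool);roi[120:300,100:460]=1
for n,m in (('orange',(H<20)&(S>120)&roi),('blue',(H>105)&(H<130)&(S>130)&roi),('dark',(V<50)&roi)):
    print(n,blob(m))
for n,u,v,zz in (('filter',197,265,.02),('mouth',292,217,.02),('pivot',308,238,.067),('orange',326,204,.05),('blue',346,228,.05),('hood',220,184,.05),('switch',128,250,.03)):
    D=d[v,u];P=np.array([(u-c['cx'])/c['fx'],(v-c['cy'])/c['fy'],1])*D@c['rotation'].T+c['xyz']
    print(n,world(c,u,v,zz).round(4),'depth',P.round(4))
cv2.imwrite('pics/crop.png',cv2.resize(p[110:290,170:370],None,fx=4,fy=3.3333,interpolation=cv2.INTER_CUBIC)[:,:800])
E
```

```text
orange [((np.float64(307.7), np.float64(167.8)), 447), ((np.float64(326.1), np.float64(203.2)), 80), ((np.float64(196.2), np.float64(264.3)), 164)]
blue [((np.float64(225.7), np.float64(176.2)), 28), ((np.float64(345.0), np.float64(226.8)), 73)]
dark [((np.float64(212.8), np.float64(180.3)), 38), ((np.float64(288.2), np.float64(217.9)), 563), ((np.float64(291.8), np.float64(219.0)), 364), ((np.float64(135.3), np.float64(251.9)), 28), ((np.float64(421.0), np.float64(249.4)), 138), ((np.float64(126.4), np.float64(251.9)), 78)]
filter [0.447  0.2708 0.02  ] depth [0.447  0.2703 0.023 ]
mouth [ 0.5942 -0.0259  0.02  ] depth [ 0.5957 -0.0262  0.0081]
pivot [ 0.5239 -0.0724  0.067 ] depth [ 0.524  -0.0725  0.0659]
orange [ 0.63   -0.1308  0.05  ] depth [ 0.6299 -0.1308  0.0503]
blue [ 0.5549 -0.1905  0.05  ] depth [ 0.5554 -0.1912  0.0448]
hood [0.6962 0.1975 0.05  ] depth [ 0.7065  0.2042 -0.0032]
switch [0.495  0.4838 0.03  ] depth [0.4949 0.4836 0.0308]
```

View pics/crop.png

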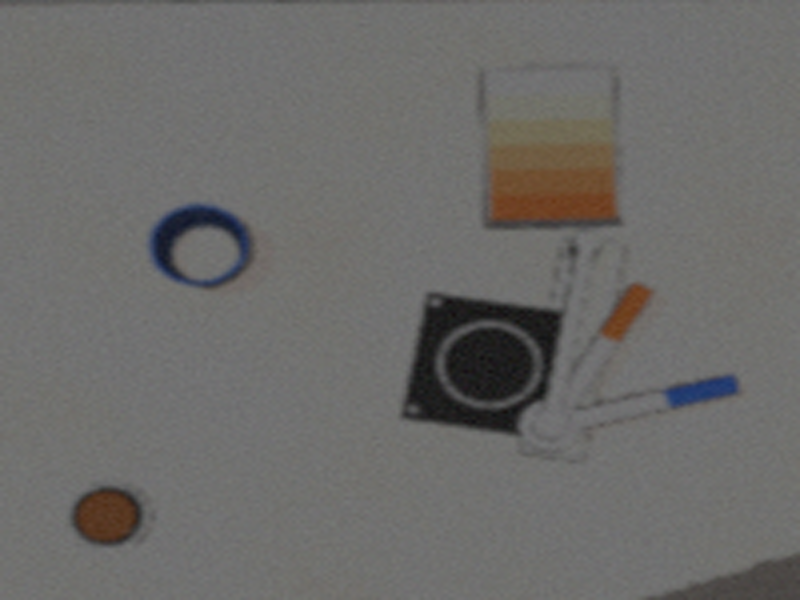

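send_rows([
  [0,0.0335,-0.0217,0,0],
  [0,0.0335,-0.0217,0,0],
  [0,0.0335,-0.0217,0,0],
  [0,0.0335,-0.0217,0,0],
  [0,0.0335,-0.0217,0,0],
  [0,0.0335,-0.0217,0,0],
  [0,0.0335,-0.0217,0,0],
  [0,0.0335,-0.0217,0,0],
  [0,0.0335,-0.0217,0,0],
  [0,0.0335,-0.0217,0,0],
  [0,0.0335,-0.0217,0,0],
  [0,0.0335,-0.0217,0,0],
  [0,0.0335,-0.0217,0,0],
  [0,0.0335,-0.0217,0,0],
  [0,0.0335,-0.0217,0,0],
  [0,0,0,0,-0.122],
  [0,0,0,0,-0.122],
  [0,0,0,0,-0.122],
  [0,0,0,0,-0.122],
  [0,0,0,0,-0.122],
])

```text
time_s: 1.77
position: [0.57, -0.1298, 0.236]
tcp_rot: [[0.598, 0.801, -0.001], [0.801, -0.598, 0.0], [-0.0, -0.001, -1.0]]
force: [-0.3, 0.4, -0.4]
opening: 1.001
grasp_force: 0.0
```

send_rows([
  [0,0,0,0,-0.122],
  [0,0,0,0,-0.122],
  [0,0,0,0,-0.122],
  [0,0,0,0,-0.122],
  [0,0,0,0,0],
  [0,0,0,0,0],
])

```text
time_s: 2.27
position: [0.5701, -0.1302, 0.2362]
tcp_rot: [[0.162, 0.987, -0.001], [0.987, -0.162, 0.0], [0.0, -0.001, -1.0]]
force: [-0.3, 0.2, -0.3]
opening: 0.998
grasp_force: 0.0
```

Run:
```python
from h import *
s=read_state();c=calibration('wrist');p,d=capture('wrist');cv2.imwrite('pics/w1.png',p);np.savez('w1.npz',p=p,d=d,**{k:c[k] for k in c})
R=s['tcp_rot'];print(s['time_s'],s['position'],np.degrees(np.arctan2(R[1,0],R[0,0])),s['joint_positions'])
```

```text
2.2667 [ 0.57005655 -0.13019175  0.23618329] 80.65126354640827 [-2.38086625e+01  2.71476309e+01  8.80071565e+01  2.22215852e-03
  6.48938725e+01 -1.44608755e+01]
```

View pics/w1.png

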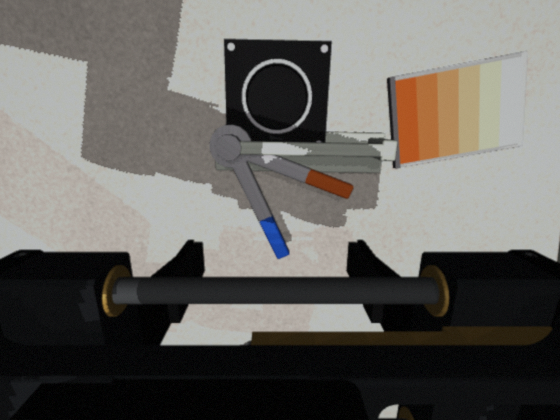

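The wrist view shows the steel ring centred near (276,96), the pillar top near (230,146), the bridge running right to (396,150), and both prongs. The tool is squared to the stand.

Run:
```python
from h import *
f=np.load('w1.npz');p=f['p'];c=f
V=p.max(2)
m=np.zeros_like(V);m[52:136,232:322]=(V[52:136,232:322]>90)
n,l,s,ce=cv2.connectedComponentsWithStats(m)
i=min(range(1,n),key=lambda i:0 if (s[i,2]>50 and s[i,3]>50) else 1);print(s[i])
v,u=np.nonzero(l==i);P=world(c,u,v,.02)
# algebraic circle on band
A=np.c_[2*P[:,:2],np.ones(len(P))];x=np.linalg.lstsq(A,(P[:,:2]**2).sum(1),rcond=None)[0];M=x[:2];print('mouth',M,'r',np.sqrt(x[2]+M@M))
print('pivot',world(c,230,146,.067))
H,S,_=cv2.split(cv2.cvtColor(p,cv2.COLOR_BGR2HSV))
for n,mm in (('or',(H<20)&(S>150)),('bl',(H>105)&(H<130)&(S>150))):
    mm=mm.copy();mm[:150]=0;mm[260:]=0;mm[:,370:]=0
    for (uv,a) in blob(mm):
        if a>300: print(n,uv,a,world(c,*uv,.049))
# dark holder corners: yaw
mm=np.uint8(V<45);mm[190:]=0;mm[:,:215]=0;mm[:,345:]=0;mm[:36]=0
n,l,s,ce=cv2.connectedComponentsWithStats(mm);i=1+np.argmax(s[1:,4]);v,u=np.nonzero(l==i);print(s[i])
for e in ((225,40),(331,42)): print('corner',world(c,*e,.02))
```

```text
[242  59  70  74 817]
mouth [ 0.58870452 -0.02620966] r 0.0387216887466196
pivot [ 0.53139531 -0.06996418  0.067     ]
or (np.float64(328.7), np.float64(183.6)) 669 [ 0.6330814  -0.13170929  0.049     ]
bl (np.float64(274.4), np.float64(237.0)) 553 [ 0.55970753 -0.18731083  0.049     ]
[ 225   40  106  103 5477]
corner [0.5420597  0.04148735 0.02      ]
corner [0.65781801 0.02030164 0.02      ]
```

send_rows([
  [0,0.0317,-0.0207,0.009,0],
  [0,0.0317,-0.0207,0.009,0],
  [0,0.0317,-0.0207,0.009,0],
  [0,0.0317,-0.0207,0.009,0],
  [0,0.0317,-0.0207,0.009,0],
  [0,0.0317,-0.0207,0.009,0],
  [0,0.0317,-0.0207,0.009,0],
  [0,0.0317,-0.0207,0.009,0],
  [0,0.0317,-0.0207,0.009,0],
  [0,0,0,0,0],
  [0,0,0,0,0],
])

```text
time_s: 3.23
position: [0.4303, 0.1826, 0.1551]
tcp_rot: [[0.157, 0.988, -0.002], [0.988, -0.157, -0.0], [-0.001, -0.001, -1.0]]
force: [0.8, 0.0, 0.4]
opening: 1.007
grasp_force: 0.0
```

Run:
```python
from h import *
s=read_state();c=calibration('wrist');p,d=capture('wrist');cv2.imwrite('pics/w2.png',p)
R=s['tcp_rot'];print(s['time_s'],s['position'],np.degrees(np.arctan2(R[1,0],R[0,0])))
H,S,V=cv2.split(cv2.cvtColor(p,cv2.COLOR_BGR2HSV))
m=(H<22)&(S>110);m[230:]=0
for uv,a in blob(m):
    if a>300:
        P=world(c,*uv,.020);print(uv,a,P,'tool shift',R.T@(P-s['position']))
        y,x=np.nonzero(m);print(np.ptp(x),np.ptp(y))
```

```text
3.2333 [0.43034331 0.18264861 0.15514902] 80.99457099601344
(np.float64(279.8), np.float64(104.4)) 2228 [0.4491348  0.27365294 0.02      ] tool shift [0.09289961 0.00451369 0.13509054]
51 54
```

View pics/w2.png

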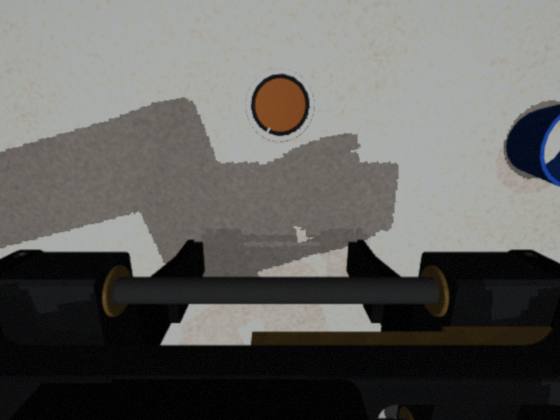

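The filter sits alone at (280,104), which puts it 92 mm ahead of the TCP and 4.5 mm across. The hood is well clear on the right.

send_rows([
  [0,0.031,0.0015,0,0],
  [0,0.031,0.0015,0,0],
  [0,0.03,0.0015,0.01,0],
  [0,0,0,0.03,0],
  [0,0,0,0.03,0],
  [0,0,0,0.03,0],
  [0,0,0,0.02,0],
  [0,0,0,0.01,0],
  [0,0,0,0.0015,0],
  [0,0,0,0,0],
  [0,0,0,0,0],
])

```text
time_s: 4.2
position: [0.4524, 0.2709, 0.0251]
tcp_rot: [[0.161, 0.987, 0.002], [0.987, -0.161, 0.001], [0.001, 0.002, -1.0]]
force: [0.8, -0.1, 0.2]
opening: 1.005
grasp_force: 0.0
```

send_rows([
  [120,0,0,0,0],
  [120,0,0,0,0],
  [120,0,0,0,0],
  [120,0,0,0,0],
  [120,0,0,0,0],
  [120,0,0,0,0],
])

```text
time_s: 4.7
position: [0.4507, 0.2712, 0.0243]
tcp_rot: [[0.159, 0.987, -0.0], [0.987, -0.159, -0.0], [-0.0, -0.0, -1.0]]
force: [-1.1, 0.4, 0.9]
opening: 0.637
grasp_force: 0.4
```

send_rows([
  [140,0,0,0,0],
  [140,0,0,0,0],
  [140,0,0,0,0],
  [140,0,0,0,0],
  [140,0,0,-0.01,0],
  [140,0,0,-0.03,0],
  [140,0,0,-0.03,0],
  [140,0,0,-0.03,0],
  [140,0,0,0,0],
  [140,0,0,0,0],
])

```text
time_s: 5.53
position: [0.4523, 0.2716, 0.126]
tcp_rot: [[0.159, 0.987, 0.005], [0.987, -0.159, 0.002], [0.002, 0.005, -1.0]]
force: [0.3, 0.2, -1.4]
opening: 0.61
grasp_force: 30.0
```

Run:
```python
from h import *
s=read_state();c=calibration('wrist');p,d=capture('wrist');cv2.imwrite('pics/w3.png',p)
H,S,V=cv2.split(cv2.cvtColor(p,cv2.COLOR_BGR2HSV));R=s['tcp_rot']
m=(H<22)&(S>110);m[:,:150]=0;m[:,400:]=0
print(s['position'])
for uv,a in blob(m):
    if a>300: P=world(c,*uv,s['position'][2]-.004);print(uv,a,(R.T@(P-s['position'])).round(4))
```

```text
[0.4523394  0.27155724 0.12601896]
(np.float64(275.0), np.float64(252.4)) 3920 [0.0066 0.0002 0.004 ]
(np.float64(169.9), np.float64(291.0)) 554 [-0.0181 -0.0619  0.0037]
(np.float64(380.5), np.float64(291.1)) 540 [-0.0186  0.0626  0.0042]
(np.float64(296.6), np.float64(338.1)) 2970 [-0.0517  0.0136  0.0039]
```

View pics/w3.png

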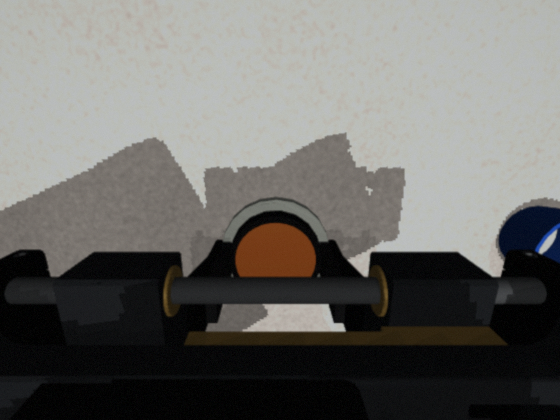

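Run:
```python
from h import *
s=read_state();c=calibration('wrist');p=cv2.imread('pics/w3.png')
H,S,V=cv2.split(cv2.cvtColor(p,cv2.COLOR_BGR2HSV));R=s['tcp_rot']
m=((H<22)&(S>110));m[:200]=0;m[274:]=0;m[:,:225]=0;m[:,325:]=0
cs,_=cv2.findContours(m.astype(np.uint8),cv2.RETR_EXTERNAL,cv2.CHAIN_APPROX_NONE);k=max(cs,key=len)[:,0,:];k=k[k[:,1]<270]
P=(world(c,k[:,0],k[:,1],s['position'][2]-.004)-s['position'])@R
A=np.c_[2*P[:,:2],np.ones(len(P))];x=np.linalg.lstsq(A,(P[:,:2]**2).sum(1),rcond=None)[0];M=x[:2]
print('offset in tool',M,'r',np.sqrt(x[2]+M@M), s['position'],R.round(4).tolist())
off=R[:,:2]@M
print('filter',s['position'][:2]+off[:2])
t=np.array([.5887,-.0265]);print('shift tool', R[:2,:2].T@(t-s['position'][:2]-off[:2]))
```

```text
offset in tool [0.00146733 0.0001971 ] r 0.02343625638631251 [0.45110446 0.2711073  0.12457141] [[0.1593, 0.9872, 0.0013], [0.9872, -0.1593, 0.0003], [0.0005, 0.0012, -1.0]]
filter [0.45153275 0.27252451]
shift tool [-0.27336036  0.18304267]
```

send_rows([
  [140,-0.0342,0.0229,0,0],
  [140,-0.0342,0.0229,0,0],
  [140,-0.0342,0.0229,0,0],
  [140,-0.0342,0.0229,0,0],
  [140,-0.0342,0.0229,0,0],
  [140,-0.0342,0.0229,0,0],
  [140,-0.0342,0.0229,0,0],
  [140,-0.034,0.0229,0,0],
  [140,0,0,0,0],
  [140,0,0,0.02,0],
  [140,0,0,0.02,0],
  [140,0,0,0.015,0],
  [140,0,0,0,0],
  [140,0,0,0,0],
  [140,0,0,0,0],
])

```text
time_s: 6.83
position: [0.5881, -0.0278, 0.0687]
tcp_rot: [[0.159, 0.987, -0.001], [0.987, -0.159, 0.0], [0.0, -0.001, -1.0]]
force: [0.8, 0.2, -0.1]
opening: 0.612
grasp_force: 30.0
```

Run:
```python
from h import *
s=read_state();c=calibration('wrist');p,d=capture('wrist');cv2.imwrite('pics/w4.png',p);np.savez('w4.npz',p=p,**c)
R=s['tcp_rot'];print(s['position'],s['force'],s['grasp_force'])
f=s['position']+R@[.0015,.0002,0];print('remaining tool',R[:2,:2].T@(np.array([.5887,-.0265])-f[:2]))
```

```text
[ 0.58808464 -0.02775119  0.06867434] [ 0.83342201  0.17289301 -0.09258004] 29.999565482139587
remaining tool [-0.00016683  0.00020841]
```

View pics/w4.png

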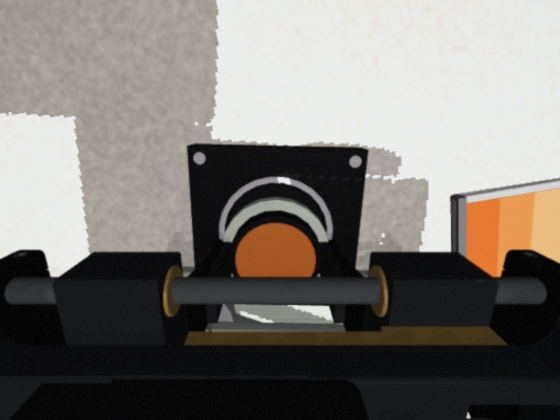

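Run:
```python
from h import *
from scipy.optimize import least_squares
f=np.load('w4.npz');p=f['p'];V=p.max(2).astype(int)
def arc(cols,start,z,skip):
    pts=[]
    for u in cols:
        col=V[:,u]; b=col[165:245]>75
        e=np.flatnonzero(np.diff(b.astype(int)))+165
        if len(e)>skip: pts.append((u,e[skip]+.5))
    return world(f,*np.array(pts).T,z)[:,:2]
def circ(P,r):
    g=least_squares(lambda q:np.hypot(P[:,0]-q[0],P[:,1]-q[1])-q[2],[.588,-.027,r],loss='soft_l1',f_scale=.0005)
    return g.x.round(4),np.abs(g.fun).max().round(4)
c=range(238,318,2)
print('ring outer',circ(arc(c,0,.02,0),.04)); print('ring inner',circ(arc(c,0,.02,1),.036))
print('rim outer',circ(arc(c,0,.0687-.0155,2),.033), 'r must be .033')
print(V[165:225,276].tolist())
```

```text
ring outer (array([ 0.5887, -0.0259,  0.0404]), np.float64(0.0006))
ring inner (array([ 0.5887, -0.0268,  0.0366]), np.float64(0.0004))
rim outer (array([ 0.5888, -0.0235,  0.0312]), np.float64(0.0006)) r must be .033
[20, 17, 17, 18, 19, 16, 17, 16, 20, 17, 23, 60, 130, 156, 162, 158, 154, 126, 68, 23, 14, 16, 15, 16, 19, 15, 16, 15, 19, 16, 18, 34, 65, 82, 113, 156, 171, 170, 167, 169, 169, 169, 168, 170, 162, 109, 34, 10, 7, 5, 8, 11, 15, 13, 16, 17, 19, 59, 136, 166]
```

send_rows([
  [140,-0.0005,0,0.01,0],
  [140,0,0,0.008,0],
  [140,0,0,0.004,0],
  [140,0,0,0.003,0],
  [140,0,0,0.003,0],
  [140,0,0,0.002,0],
  [140,0,0,0,0],
  [140,0,0,0,0],
])

```text
time_s: 7.55
position: [0.5882, -0.0285, 0.039]
tcp_rot: [[0.159, 0.987, -0.0], [0.987, -0.159, 0.0], [0.0, -0.0, -1.0]]
force: [0.1, 0.2, -0.4]
opening: 0.608
grasp_force: 30.0
```

send_rows([
  [140,0,0,0.001,0],
  [140,0,0,0,0],
  [100,0,0,0,0],
  [70,0,0,0,0],
  [40,0,0,0,0],
  [40,0,0,0,0],
  [40,0,0,0,0],
  [40,0,0,-0.005,0],
  [40,0,0,-0.02,0],
  [40,0,0,-0.03,0],
  [40,0,0,-0.03,0],
  [40,0,0,0,0],
  [40,0,0,0,0],
])

```text
time_s: 8.63
position: [0.5896, -0.0287, 0.1253]
tcp_rot: [[0.159, 0.987, 0.005], [0.987, -0.159, -0.001], [-0.0, 0.005, -1.0]]
force: [-0.1, 0.6, 0.2]
opening: 0.843
grasp_force: 0.0
```

```bash
cat > plan.py <<'E'
from h import *
Pv=np.array([.529,-.072]);yaw=np.radians(-10)
Rs=np.array([[np.cos(yaw),-np.sin(yaw)],[np.sin(yaw),np.cos(yaw)]])
def cen(adeg,gap=0,r=.12):
    """world centre of the closed fingers behind a prong at stand angle a, gap clear"""
    a=np.radians(adeg);e=np.array([np.cos(a),np.sin(a)]);n=np.array([-e[1],e[0]])
    return Pv+Rs@(r*e-n*(.009+.015*abs(n[0])+.0095*abs(n[1])+gap))
def table(pts):
    s=read_state();T=s['tcp_rot'][:2,:2];q=s['position'][:2]
    for p in pts: print(p.round(4),'tool',(T.T@(p-q)).round(4));q=p
E
python3 - <<'E'
from plan import *
p,d=capture('wrist');c=calibration('wrist')
s=read_state();print(s['position'])
table([cen(-65,.015)]+[cen(a) for a in range(-65,-4,10)])
print('orange');table([cen(35,.012)]+[cen(a) for a in (35,45,55,65,70)])
E
```

```text
[ 0.58827108 -0.02845271  0.12381256]
[ 0.5199 -0.1987] tool [-0.1789 -0.0404]
[ 0.5344 -0.1948] tool [0.0061 0.0137]
[ 0.5555 -0.1921] tool [0.0061 0.0204]
[ 0.5763 -0.1854] tool [0.0099 0.0195]
[ 0.5959 -0.1748] tool [0.0136 0.0177]
[ 0.6136 -0.1604] tool [0.017  0.0151]
[ 0.6284 -0.1427] tool [0.0199 0.0119]
[ 0.6398 -0.1222] tool [0.0221 0.0079]
orange
[ 0.6536 -0.0552] tool [-0.016   0.0687]
[ 0.6485 -0.0443] tool [ 0.0099 -0.0067]
[ 0.6424 -0.0247] tool [ 0.0183 -0.0091]
[ 0.6328 -0.0061] tool [ 0.0169 -0.0125]
[0.6196 0.011 ] tool [ 0.0148 -0.0157]
[0.6118 0.0188] tool [ 0.0064 -0.0089]
```

send_rows([
  [255,-0.0358,-0.0081,0,0],
  [255,-0.0358,-0.0081,0,0],
  [255,-0.0358,-0.0081,0,0],
  [255,-0.0358,-0.0081,0,0],
  [255,-0.0358,-0.0081,0,0],
  [255,0,0,0,0],
  [255,0,0,0,0],
  [255,0,0,0,0],
])

```text
time_s: 9.35
position: [0.5187, -0.1981, 0.1219]
tcp_rot: [[0.16, 0.987, -0.002], [0.987, -0.16, 0.002], [0.002, -0.003, -1.0]]
force: [0.7, 0.5, -0.2]
opening: 0.322
grasp_force: 0.0
```

Run:
```python
from plan import *
s=read_state();c=calibration('wrist');p,d=capture('wrist');cv2.imwrite('pics/w5.png',p)
print(s['position'],s['opening'])
H,S,V=cv2.split(cv2.cvtColor(p,cv2.COLOR_BGR2HSV));m=(H<22)&(S>110);m[150:]=0;m[:,380:]=0
for uv,a in blob(m):
    if a>300: print('filter',uv,a,world(c,*uv,.034),'depth z',(c['xyz']+c['rotation']@(np.array([(uv[0]-c['cx'])/c['fx'],(uv[1]-c['cy'])/c['fy'],1])*d[int(uv[1]),int(uv[0])])))
table([cen(-65,.015)])
```

```text
[ 0.51873797 -0.19813878  0.12189193] 0.3222991455923408
[ 0.5199 -0.1987] tool [-0.001   0.0009]
```

View pics/w5.png

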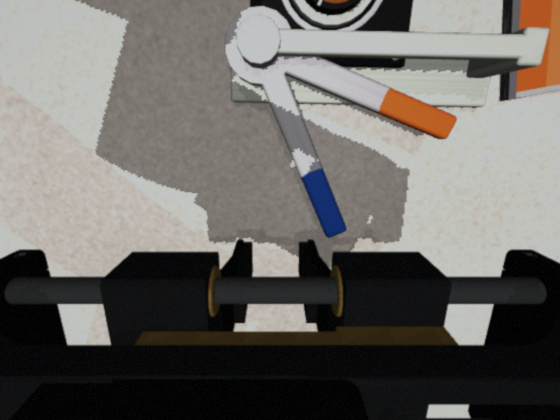

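The blue grip is at (324,203) and the orange at (418,113). The seated filter shows at the top edge, concentric with the steel ring. I'll verify it with the top camera, then finish closing and go down behind the blue prong.

send_rows([
  [255,0,0,0,0],
  [255,0,0,0,0],
  [255,0,0,0,0],
  [255,0,0,0,0],
  [255,0,0,0.03,0],
  [255,0,0,0.03,0],
  [255,0,0,0.016,0],
  [255,0,0,0,0],
])

```text
time_s: 10.07
position: [0.5176, -0.1971, 0.044]
tcp_rot: [[0.159, 0.987, -0.006], [0.987, -0.159, 0.004], [0.003, -0.006, -1.0]]
force: [0.1, -0.3, -0.4]
opening: 0.005
grasp_force: 0.0
```

Run:
```python
from plan import *
c=calibration('top');p,d=capture('top')
H,S,V=cv2.split(cv2.cvtColor(p,cv2.COLOR_BGR2HSV));m=(H<20)&(S>120);r=np.zeros_like(m);r[195:245,270:312]=1
for uv,a in blob(m&r): 
    u,v=uv;D=np.median(d[int(v)-3:int(v)+4,int(u)-3:int(u)+4]);print(uv,a,world(c,u,v,.034),(c['xyz']+c['rotation']@(np.array([(u-c['cx'])/c['fx'],(v-c['cy'])/c['fy'],1])*D)))
s=read_state();print(s['position'],s['opening'],s['force']);table([cen(-65)])
```

```text
(np.float64(290.9), np.float64(215.6)) 75 [ 0.59693307 -0.02222721  0.034     ] [ 0.59708554 -0.02225304  0.03279203]
[ 0.51864877 -0.19769481  0.04558838] 0.007001520761038791 [ 0.14079421  0.59887095 -0.43807997]
[ 0.5344 -0.1948] tool [0.0054 0.015 ]
```

Run:
```python
from plan import *
for n in('top','scene'):
    c=calibration(n);p,d=capture(n);R=c['rotation']
    q=R.T@(np.array([.5887,-.0265,.034])-c['xyz']);u0,v0=c['fx']*q[0]/q[2]+c['cx'],c['fy']*q[1]/q[2]+c['cy'];print(n,'expected glass px',u0,v0)
    H,S,V=cv2.split(cv2.cvtColor(p,cv2.COLOR_BGR2HSV))
    m=(H<20)&(S>90)&(V>25)
    for uv,a in blob(m):
        if np.hypot(uv[0]-u0,uv[1]-v0)<25: print(uv,a,world(c,*uv,.034))
    w=cv2.resize(p[int(v0)-35:int(v0)+35,int(u0)-45:int(u0)+45],None,fx=4,fy=4);globals()[n]=w
cv2.imwrite('pics/c6.png',np.hstack([top,scene]))
```

```text
top expected glass px 292.30635681891584 218.21084486954737
(np.float64(290.9), np.float64(215.8)) 95 [ 0.59630524 -0.02221925  0.034     ]
scene expected glass px 287.33385730756163 193.1292444976102
(np.float64(287.8), np.float64(193.5)) 173 [ 0.58834613 -0.02451874  0.034     ]
```

View pics/c6.png

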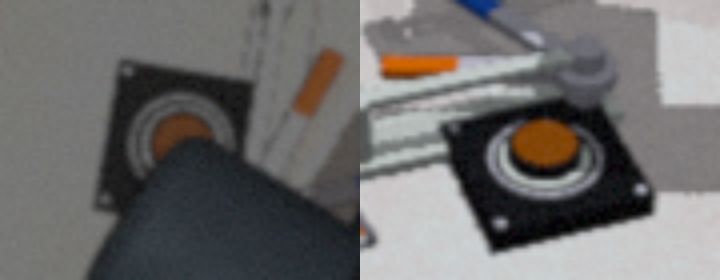

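The crop shows the filter seated flat and concentric in the ring; the arm hides part of it in the top view. Now push the blue prong.

send_rows([
  [255,0.0027,0.0075,0,0],
  [255,0.0027,0.0075,0,0],
  [255,0.003,0.0102,0,0],
  [255,0.003,0.0102,0,0],
  [255,0.005,0.0098,0,0],
  [255,0.005,0.0098,0,0],
  [255,0.0068,0.0088,0,0],
  [255,0.0068,0.0088,0,0],
  [255,0,0,0,0],
])

```text
time_s: 10.97
position: [0.596, -0.1739, 0.047]
tcp_rot: [[0.157, 0.988, -0.005], [0.988, -0.157, 0.001], [0.001, -0.006, -1.0]]
force: [-2.6, -0.7, 0.4]
opening: 0.004
grasp_force: 1.3
```

Run:
```python
from plan import *
s=read_state();print(s['position'],s['force']);table([cen(-35),cen(-30),cen(-25),cen(-20),cen(-15),cen(-10),cen(-5)])
```

```text
[ 0.59597661 -0.17389709  0.0470003 ] [-2.58221543 -0.73872631  0.44252286]
[ 0.5959 -0.1748] tool [-0.0009  0.0001]
[ 0.605  -0.1681] tool [0.0081 0.008 ]
[ 0.6136 -0.1604] tool [0.0089 0.0072]
[ 0.6214 -0.152 ] tool [0.0096 0.0064]
[ 0.6284 -0.1427] tool [0.0103 0.0055]
[ 0.6346 -0.1327] tool [0.0108 0.0045]
[ 0.6398 -0.1222] tool [0.0113 0.0035]
```

send_rows([
  [255,0.008,0.008,0,0],
  [255,0.009,0.007,0,0],
  [255,0.0096,0.0064,0,0],
  [255,0.0103,0.0055,0,0],
  [255,0.0108,0.0045,0,0],
  [255,0.011,0.0035,0,0],
  [255,0,0,0,0],
  [255,0,0,0,0],
])

```text
time_s: 11.63
position: [0.6421, -0.1228, 0.0476]
tcp_rot: [[0.159, 0.987, 0.002], [0.987, -0.159, -0.0], [0.0, 0.002, -1.0]]
force: [0.8, -0.1, -0.7]
opening: 0.006
grasp_force: 0.0
```

Run:
```python
from plan import *
s=read_state();print(s['position'],s['force'])
c=calibration('scene');p,d=capture('scene');H,S,V=cv2.split(cv2.cvtColor(p,cv2.COLOR_BGR2HSV))
m=(H<20)&(S>150);b=(H>105)&(H<130)&(S>150)
for n,mm in (('o',m),('b',b)):
  for uv,a in blob(mm):
    P=world(c,*uv,.047)
    if np.hypot(*(P[:2]-Pv))<.16: q=Rs.T@(P[:2]-Pv);print(n,uv,a,P,np.hypot(*q),np.degrees(np.arctan2(q[1],q[0])))
table([cen(40,.02)])
```

```text
[ 0.64209885 -0.12282376  0.04759464] [ 0.75126631 -0.08110625 -0.74211406]
o (np.float64(282.2), np.float64(197.7)) 230 [ 0.61833571 -0.00495128  0.047     ] 0.11169780785887604 46.88915836025398
b (np.float64(259.0), np.float64(183.4)) 28 [ 0.64598422 -0.08886949  0.047     ] 0.11819427896573713 1.7943362944445853
[ 0.6559 -0.0518] tool [0.0727 0.0019]
```

send_rows([
  [255,-0.012,0,0,0],
  [255,0,0,-0.03,0],
  [255,0,0,-0.03,0],
  [255,0,0,-0.025,0],
  [255,0,0,0,0],
  [255,0.03,0.001,0,0],
  [255,0.03,0.001,0,0],
  [255,0.025,0,0,0],
  [255,0,0,0,0],
  [255,0,0,0,0],
])

```text
time_s: 12.52
position: [0.6545, -0.0511, 0.1319]
tcp_rot: [[0.157, 0.988, 0.0], [0.988, -0.157, -0.0], [-0.0, 0.0, -1.0]]
force: [-0.8, -1.0, -0.1]
opening: 0.005
grasp_force: 0.0
```

Run:
```python
from plan import *
s=read_state();print(s['position'],s['force']);table([cen(40,.02)])
c=calibration('wrist');p,d=capture('wrist');H,S,V=cv2.split(cv2.cvtColor(p,cv2.COLOR_BGR2HSV))
cv2.imwrite('pics/w7.png',p)
```

```text
[ 0.65454408 -0.05108121  0.13186656] [-0.84294011 -0.99713508 -0.0879019 ]
[ 0.6559 -0.0518] tool [-0.0005  0.0014]
```

View pics/w7.png

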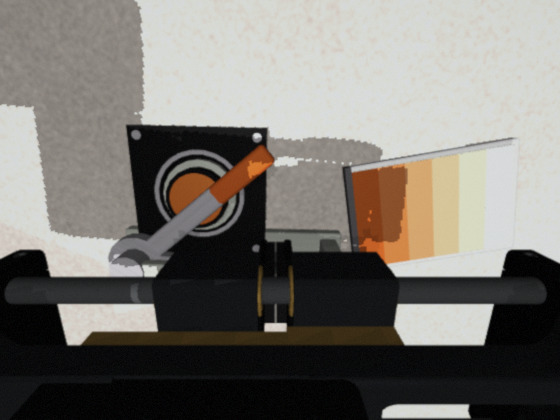

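The orange prong stands at about 40° past the bridge, from (130,250) to (265,155), and the filter is still concentric. The fingers are clear to drop behind the prong.

send_rows([
  [255,0,0.001,0.03,0],
  [255,0,0,0.03,0],
  [255,0,0,0.0185,0],
  [255,0,0,0,0],
  [255,0.0077,-0.0063,0,0],
  [255,0.0077,-0.0063,0,0],
  [255,0.0089,-0.005,0,0],
  [255,0.0085,-0.0062,0,0],
  [255,0.0085,-0.0063,0,0],
  [255,0.0075,-0.0078,0,0],
  [255,0,0,0,0],
])

```text
time_s: 13.48
position: [0.6261, 0.0027, 0.0557]
tcp_rot: [[0.156, 0.988, 0.004], [0.988, -0.156, -0.003], [-0.002, 0.004, -1.0]]
force: [1.6, -2.9, -0.2]
opening: 0.009
grasp_force: 1.2
```

Run:
```python
from plan import *
s=read_state();print(s['position'],s['force']);table([cen(60),cen(65),cen(70),cen(70,-.003)])
```

```text
[0.62613254 0.00265307 0.05573359] [ 1.63815677 -2.89012161 -0.19764199]
[0.6266 0.0027] tool [0.0002 0.0005]
[0.6196 0.011 ] tool [ 0.0071 -0.0082]
[0.6118 0.0188] tool [ 0.0064 -0.0089]
[0.6092 0.0203] tool [ 0.0011 -0.0028]
```

send_rows([
  [255,0.0072,-0.008,0.001,0],
  [255,0.0064,-0.0089,0,0],
  [255,0,0,0,0],
  [255,0.0007,-0.0018,0,0],
  [255,0,0,0,0],
  [255,0,0,0,0],
])

```text
time_s: 13.98
position: [0.6123, 0.0191, 0.0547]
tcp_rot: [[0.159, 0.987, 0.007], [0.987, -0.159, -0.002], [-0.0, 0.007, -1.0]]
force: [3.1, -3.7, 3.9]
opening: 0.005
grasp_force: 2.4
```

Keep pressing gently until the force shows the stop.

send_rows([
  [255,0.0007,-0.0019,0,0],
  [255,0,0,0,0],
  [255,0.0007,-0.0019,0,0],
  [255,0,0,0,0],
  [255,0,0,0,0],
])

```text
time_s: 14.4
position: [0.6094, 0.0212, 0.0545]
tcp_rot: [[0.16, 0.987, 0.008], [0.987, -0.16, -0.001], [0.0, 0.008, -1.0]]
force: [4.0, -2.6, 4.6]
opening: 0.005
grasp_force: 2.7
```

send_rows([
  [255,0.0007,-0.0019,0,0],
  [255,0,0,0,0],
  [255,0.0007,-0.0019,0,0],
  [255,0,0,0,0],
  [255,0,0,0,0],
])

```text
time_s: 14.82
position: [0.6071, 0.0228, 0.0546]
tcp_rot: [[0.16, 0.987, 0.011], [0.987, -0.16, -0.002], [0.0, 0.011, -1.0]]
force: [6.2, -3.2, 2.6]
opening: 0.006
grasp_force: 3.5
```

```bash
cat > ang.py <<'E'
from plan import *
for n in ('top','scene'):
  c=calibration(n);p,d=capture(n);H,S,V=cv2.split(cv2.cvtColor(p,cv2.COLOR_BGR2HSV))
  for k,mm in (('o',(H<20)&(S>150)),('b',(H>105)&(H<130)&(S>150))):
    for uv,a in blob(mm):
      P=world(c,*uv,.047);q=Rs.T@(P[:2]-Pv)
      if np.hypot(*q)<.16: print(n,k,uv,a,P.round(4),np.hypot(*q).round(4),np.degrees(np.arctan2(q[1],q[0])).round(1))
E
python3 ang.py
```

```text
scene o (np.float64(283.9), np.float64(196.0)) 47 [ 0.6108 -0.0087  0.047 ] 0.1034 47.8
scene o (np.float64(299.1), np.float64(204.8)) 137 [0.5927 0.0415 0.047 ] 0.1301 70.7
scene b (np.float64(271.7), np.float64(190.2)) 26 [ 0.6285 -0.0459  0.047 ] 0.1029 24.7
```

send_rows([
  [255,0.0007,-0.0019,0,0],
  [255,0,0,0,0],
  [255,0.0007,-0.0019,0,0],
  [255,0,0,0,0],
  [255,0,0,0,0],
])

```text
time_s: 15.33
position: [0.6068, 0.023, 0.055]
tcp_rot: [[0.159, 0.987, 0.018], [0.987, -0.159, -0.004], [-0.001, 0.018, -1.0]]
force: [9.6, -8.1, -0.4]
opening: 0.006
grasp_force: 6.3
```

send_rows([
  [255,0.001,-0.0025,0,0],
  [255,0,0,0,0],
  [255,0.001,-0.0025,0,0],
  [255,0,0,0,0],
  [255,0,0,0,0],
])

```text
time_s: 15.75
position: [0.6064, 0.0234, 0.0553]
tcp_rot: [[0.159, 0.987, 0.027], [0.987, -0.159, -0.008], [-0.004, 0.028, -1.0]]
force: [15.0, -14.2, -5.3]
opening: 0.004
grasp_force: 10.0
```

It is firmly on the stop, with 21 N and no further motion. Back off along the reverse path, then lift.

send_rows([
  [255,-0.004,0.009,0,0],
  [255,-0.004,0.009,0,0],
  [255,-0.003,0.008,0,0],
  [255,0,0,0,0],
  [255,0,0,-0.03,0],
  [255,0,0,-0.04,0],
  [255,0,0,-0.04,0],
  [255,-0.035,0,0,0],
  [255,-0.035,0,0,0],
  [255,-0.035,0,0,0],
  [255,0,0,0,0],
  [255,0,0,0,0],
  [255,0,0,0,0],
])

```text
time_s: 16.83
position: [0.6004, -0.0894, 0.162]
tcp_rot: [[0.16, 0.987, -0.002], [0.987, -0.16, 0.002], [0.001, -0.003, -1.0]]
force: [1.6, 0.2, -0.0]
opening: 0.005
grasp_force: 0.0
```

```bash
python3 - <<'E'
from plan import *
s=read_state();print(s['position'],s['force'])
c=calibration('wrist');p,d=capture('wrist');H,S,V=cv2.split(cv2.cvtColor(p,cv2.COLOR_BGR2HSV))
m=(H<20)&(S>120);m[250:]=0;b=(H>105)&(H<130)&(S>150);b[250:]=0
for n,mm in (('o',m),('b',b)):
  for uv,a in blob(mm):
    P=world(c,*uv,.049);q=Rs.T@(P[:2]-Pv)
    if np.hypot(*q)<.16: print(n,uv,a,P.round(4),np.hypot(*q).round(4),np.degrees(np.arctan2(q[1],q[0])).round(1),'at .034',world(c,*uv,.034).round(4))
E
python3 ang.py
```

```text
[ 0.60035816 -0.08935719  0.16199385] [ 1.59488998  0.19246079 -0.01617761]
o (np.float64(239.4), np.float64(68.2)) 1683 [0.5907 0.0335 0.049 ] 0.1222 69.7 at .034 [0.5894 0.0362 0.034 ]
o (np.float64(251.9), np.float64(140.9)) 2004 [ 0.5902 -0.025   0.049 ] 0.0772 47.5 at .034 [ 0.5889 -0.0257  0.034 ]
b (np.float64(317.1), np.float64(147.9)) 1294 [ 0.6455 -0.0401  0.049 ] 0.1208 25.3 at .034 [ 0.6474 -0.0416  0.034 ]
top o (np.float64(273.2), np.float64(218.0)) 80 [0.5884 0.0328 0.047 ] 0.1204 70.5
scene o (np.float64(293.1), np.float64(198.8)) 295 [0.5944 0.0133 0.047 ] 0.1075 62.5
scene b (np.float64(267.9), np.float64(194.3)) 133 [ 0.646  -0.0361  0.047 ] 0.1224 27.1
```

Orange is at 70°, blue at 25°, which is the closed stop. The filter reads (0.5889, -0.0257), within 1 mm of the mouth centre. Nothing touches the robot.

```bash
python3 -c "from rig import *;print(hand_in())"
```

```text
the job is handed in; nothing more can be done
None
```

The filter is seated flat in the mouth, measured within about 1 mm of its centre, and the keeper is swung home against its closed stop. I handed the job in at about 17 s; `hand_in()` returned no verdict.

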